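Change the die on the bench crimper

TASK

Change the die on the crimper: first put the yellow-handled die that stands on the front of its steel plate away, lying flat on its base in the yellow bin, then set the blue-handled die on the plate with its dark anvil block leading and push it in under the clear guard until it sits square and flush in the corner, tight against both the back fence and the side fence. Last, swing the red-knobbed clamp lever fully over towards the crimper. Leave the other things on the bench where they are.

Things in the scene. Friction and masses are not known exactly. Their poses are not given: they have to be found in the camera images.
- nest: The crimper. Origin on the table below its plate; x points from the plate's open front end (on the robot's right) along the plate to the blue housing (on its left), y towards the robot, z up. Steel plate 12 mm thick (top z = 12 mm), x = -165 to 130 mm, y = -65 to 60 mm. Housing 165 mm high, 220 mm wide, x = 145 to 300 mm. A die that is home has its origin at (70, -13, 12) mm in this frame
- fence_corner (a point): Inner corner of the two dark fences at plate height, at (130, -45, 12) mm in the crimper's frame, same axes. Fences stand 24 mm above the plate, 15 mm thick. Back fence: face at x = 130 mm, across the plate, in front of the housing. Side fence: face at y = -45 mm, along the plate's side far from the robot, from x = -160 to 130 mm
- guard_edge (a point): Middle of the yellow front edge of the clear guard, underside, at (-12, -5, 150) mm in the crimper's frame. The guard is a level clear sheet 6 mm thick, y = -80 to 70 mm, from this edge back to the housing; open below in front and at both sides. A die that is home has its rear face 22 mm behind this edge
- blue_die: Die cassette with a blue grip rib. Origin at the centre of its underside, x towards the anvil end, z up. Aluminium base 120 (x) x 64 (y) x 28 mm high. Grip rib on top: 44 long (x) x 18 wide (y) mm, centred at x = -10 mm, from z = 28 to 64 mm. Dark anvil block 34 x 44 mm centred at x = 38 mm, from z = 28 to 52 mm (brass insert to 58). About 0.55 kg; starts on the bench right of the crimper
- blue_nose (a point): Centre of the blue die's front end face (the anvil end, which goes against the back fence), 14 mm above its underside, 60 mm ahead of its origin
- yellow_die: The same cassette with a yellow grip rib (same sizes and axes as the blue one); at the start it stands on the front part of the crimper's plate
- yellow_bin: Open yellow bin 165 (x) x 110 (y) x 50 mm high, walls 4 mm, floor about 4 mm; origin at the centre of its underside; empty at the start, heavy
- red_bin: Open red bin, same sizes, holds the red die; it and the yellow bin swap places
- red_die: The same cassette with a red grip rib, lying in the red bin; leave it
- clamp (a joint): Angle of the clamp lever: 0 leans away from the housing (-x of the crimper), 1.0 rad is fully over towards the housing (+x); it stays where it is left
- clamp_tip (a point): Centre of the lever's red ball knob, 26 mm in diameter. The lever is 100 mm long from its pivot at (-100, -120, 22) mm in the crimper's axes, and swings in the crimper's x-z plane; its grey base block is 70 x 50 x 25 mm
- oil_bottle: White oil bottle, 48 mm in diameter, 120 mm high, origin under it; leave it
- screwdriver: Orange screwdriver lying on the bench, 190 mm long; leave it
- scrap_bowl: Steel bowl, 100 mm in diameter, 45 mm high; leave it

How it is judged (in metres and radians):
On the way, in this order (a step that is already met when the one before it is completed fails the run):
1. the yellow die lies flat in the yellow bin (x of yellow_die in the frame of yellow_bin between -0.03 and 0.03 m and y of yellow_die in the frame of yellow_bin between -0.03 and 0.03 m and z of yellow_die in the frame of yellow_bin between -0.002 and 0.015 m and angle between yellow_die's own z axis and vertical below 0.15 rad), for 0.2 s.
2. the blue die lies flat on the crimper's plate (x of blue_die in the frame of nest between -0.15 and 0.08 m and y of blue_die in the frame of nest between -0.02 and 0.045 m and z of blue_die in the frame of nest between 0.009 and 0.016 m and angle between blue_die's own z axis and vertical below 0.06 rad), for 0.1 s.
3. the blue die is home: anvil end within 2.5 mm of the back fence, side within 2.5 mm of the side fence, square within 1.7 degrees (x of blue_nose in the frame of nest between 0.1275 and 0.135 m and y of blue_die in the frame of nest between -0.017 and -0.0105 m and z of blue_die in the frame of nest between 0.009 and 0.016 m and angle between the x axis of blue_die and the x axis of nest, either way round below 0.03 rad and angle between blue_die's own z axis and vertical below 0.04 rad), for 0.2 s.
4. with the die home, the clamp lever is swung fully over (beyond 0.9 rad) (all of step 3 and value of joint clamp above 0.9 rad), for 0.2 s.
At the end, for the whole second after the job is handed in: The blue die lies flat on the plate, anvil end first, its front face within 2.5 mm of the back fence and its side within 2.5 mm of the side fence, square within 0.03 rad; the yellow die lies flat on its base on the floor of the yellow bin; the clamp lever stands beyond 0.9 rad; both dies are at rest (all of step 1 and all of step 4 and linear speed of each of blue_die, yellow_die below 0.01 m/s); the robot touches nothing.
It fails at once if the oil bottle is moved by more than 40 mm (distance of oil_bottle from where it was at the start of the episode above 0.04 m).
It fails at once if the screwdriver is moved by more than 40 mm (distance of screwdriver from where it was at the start of the episode above 0.04 m).
It fails at once if the steel bowl is moved by more than 40 mm (distance of scrap_bowl from where it was at the start of the episode above 0.04 m).
It fails at once if the red die is moved by more than 40 mm (distance of red_die from where it was at the start of the episode above 0.04 m).
It also fails if it takes over 64 s, if anything falls off the work surface, if the arm or the gripper's body presses on something with over 40 N, if the wrist force passes 120 N, or if a joint passes its speed limit or range.

ROBOT

A 6-joint arm with a two-finger parallel gripper is mounted at the origin on the work surface. World frame = base frame: x ahead of the robot, y to its left, z up, the work surface at z = 0. Lengths are in mm, angles in rad, forces in N, time in s.
With the tool pointing down it reaches from about 350 to 775 mm from the base axis. Payload 7.3 kg.
Tool frame: the origin (TCP) lies midway between the tips of the shut fingers; the grasp point (between the pads) lies 19 mm behind it; z points along the fingers, y is the line along which they close (so a half turn about z gives the same grasp; the last joint's range is limited). The gripper opens to 92 mm and grips with 3 to 60 N. Pads are 19 mm wide; open, the fingers measure 130 mm over their backs; the gripper's body (75 mm by 190 mm) begins 47 mm behind the grasp point.
Start: joints at [1.019, 0.342, 1.524, -0, 1.275, -0.146], TCP at [207.234, 482.389, 226.741] pointing down, gripper open.
Joint ranges: [-2.53, 2.53], [-0.77, 2.02], [0.04, 2.7], [-1, 4.14], [0.28, 2.66], [-3.11, 3.11]. Speed limits (rad/s): [2.57, 2.57, 3.14, 3.14, 3.14, 3.14].

INTERFACE

Orientations are given as [roll, pitch, yaw] about the fixed x, y, z axes, in that order (R = Rz(yaw) Ry(pitch) Rx(roll)).
In Python, from plant import bot gives the robot as it stands.
- The arm moves only by the tool servo_tool, never from a script. Its argument "deltas" is a list of rows, each a list of 2 entries, a list of its own where there are three numbers: the shift along the tool's x, y, z in m, then the turn, a rotation vector about the tool's x, y, z in degrees. A call has 1 to 20 rows; each row shifts and turns the commanded pose from where the row before left it, along the tool's axes as they then stand; what a row does not reach is not made up. A row lasts 1/8 s, in which the tool goes at most 62.5 mm and 10.7 degrees, less where a joint would pass 70% of its speed; a pose out of reach is approached as far as the arm can. A call with a gripper value outside its range is refused whole. "fingers" is the opening, from 0 (shut) to 1 (fully open), set as the call begins (left out, the last holds). The fingers move at their own pace and stop on an object; the grip force is fixed at half the most. Time passes only in rows, so rows that do not move let the fingers close. It gives the time, the measured TCP pose, the force, the opening and the grip force at its end, in the units of the state.
- bot.get_obs(): the state, without advancing time (a new reading comes with each control period).
- bot.capture(name): name is "scene" or "top" or "wrist"; returns the picture (480x640x3 uint8, red, green, blue); there is no depth.
- bot.camera_model(name): a dict with "mtx" (3x3 intrinsics, pixels), "xyz" and "rotation" of the camera in the world. Camera axes: x right, y down, z forward; pixel columns grow to the right and rows downward; lengths in mm; the calibration is good to about 2 mm. A picture is of the moment at which its call begins: read the wrist's pose just before it. camera_model takes no time and is no camera call; for the wrist camera it gives the pose at the moment of the call.
- bot.close_job(): hands the job in; it is judged then, once.
The state is a dict: "time": time; "joint_positions": joint angles; "dq": joint speeds; "tau": joint torques, N m; "tool_pos": TCP position; "tcp_rot": TCP orientation; "contact_force": force on the tool from outside, world axes, zero at the start; "moment": the same for the moment, N m; "grip_width": finger opening in mm; "finger_force": force on a finger pad.
Only numpy, scipy, OpenCV 4.12 (cv2) and the standard library are available. Lean on these libraries where they do the work, as an engineer would, in place of code of your own. Each camera call takes 0.05 s, during which the arm holds its last target. There are 200 camera calls.

## Working session

There is one attempt and no reset: what is moved stays moved. The work goes in short steps, Python scripts to look and compute and a tool call to move; the robot and the scene stay as the last step left them, time stands still between calls to the robot, and variables do not carry over. Pictures are saved under pics/ and viewed, at most 14 in all, crops included, and the job is handed in when it is done.

Besides the shell and the picture viewer there is one more tool, called after ">>>" as name([rows], argument=value, ...), one row to a line, values as JSON. servo_tool: Moves the arm, as the interface text tells. Its arguments: {"type":"object","properties":{"deltas":{"type":"array"},"fingers":{"type":"number"}},"required":["deltas"]}

```bash
mkdir -p pics; ls
python3 - <<'E'
from plant import bot
import cv2,numpy as np
for n in("scene","top"):
    im=bot.capture(n);cv2.imwrite(f"pics/{n}0.png",im[:,:,::-1]);m=bot.camera_model(n);print(n,m)
o=bot.get_obs();print(o)
E
```

```text
pics
scene {'mtx': array([[563.01407177,   0.        , 317.12759147],
       [  0.        , 563.01407177, 245.15893915],
       [  0.        ,   0.        ,   1.        ]]), 'xyz': array([1131.6629588 , -856.75722517, 1037.73216523]), 'rotation': array([-2.2991442 , -0.01611455,  0.62810425])}
top {'mtx': array([[496.96458705,   0.        , 318.19735049],
       [  0.        , 496.96458705, 233.0454165 ],
       [  0.        ,   0.        ,   1.        ]]), 'xyz': array([ 499.71201893,    7.76126676, 1302.85125962]), 'rotation': array([-3.08980298, -0.02416333, -1.5519797 ])}
{'time': 0.1, 'joint_positions': array([ 1.01901114e+00,  3.42678045e-01,  1.52486629e+00, -4.35500062e-05,
        1.27536811e+00, -1.46016570e-01]), 'dq': array([-0.00256852, -0.0018691 , -0.00227077,  0.00114203, -0.00192302,
       -0.00116977]), 'tau': array([ 1.17082462e-03, -4.32004809e+01, -2.44694871e+01,  7.18906475e-02,
        5.26974583e-02, -3.44752920e-07]), 'tool_pos': array([207.05598237, 482.08615272, 226.1207362 ]), 'tcp_rot': array([-3.14028085e+00, -1.50824227e-04,  2.73583665e+00]), 'contact_force': array([-0.79638767,  0.31476708,  0.61854951]), 'moment': array([-0.02653019, -0.02133685, -0.00786001]), 'finger_force': 0.0, 'grip_width': 91.71028898814046}
```

View pics/scene0.png

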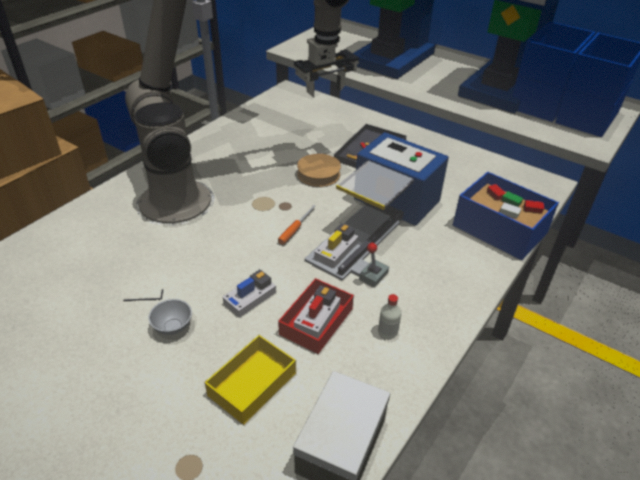

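View pics/top0.png

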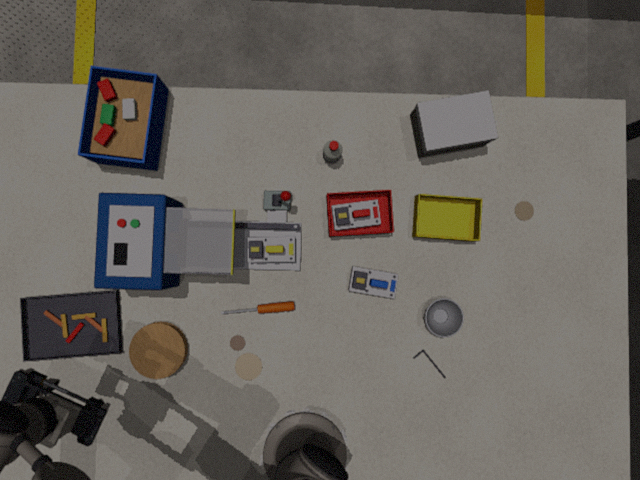

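```bash
cat > h.py <<'E'
import cv2,numpy as np
from scipy.spatial.transform import Rotation as Ro
def ray(m,px,z):
    R=Ro.from_euler('xyz',m['rotation']).as_matrix()
    px=np.atleast_2d(px).astype(float)
    d=(R@np.linalg.inv(m['mtx'])@np.c_[px,np.ones(len(px))].T).T
    return m['xyz']+d*((z-m['xyz'][2])/d[:,2])[:,None]
def proj(m,P):
    R=Ro.from_euler('xyz',m['rotation']).as_matrix()
    q=(m['mtx']@(R.T@(np.atleast_2d(P)-m['xyz']).T)).T
    return q[:,:2]/q[:,2:]
HSV=dict(yellow=((18,110,70),(34,255,255)),blue=((105,120,60),(125,255,255)),red=((0,130,60),(8,255,255)))
def blobs(bgr,col,amin=15,roi=None):
    lo,hi=HSV[col];k=cv2.inRange(cv2.cvtColor(bgr,cv2.COLOR_BGR2HSV),lo,hi)
    if roi: 
        z=np.zeros_like(k);x0,y0,x1,y1=roi;z[y0:y1,x0:x1]=k[y0:y1,x0:x1];k=z
    n,l,s,c=cv2.connectedComponentsWithStats(k)
    out=[]
    for i in range(1,n):
        if s[i,4]>=amin:
            cs,_=cv2.findContours((l==i).astype(np.uint8),0,2)
            out.append((s[i,4],c[i],cv2.minAreaRect(max(cs,key=len))))
    return sorted(out,key=lambda t:-t[0])
E
python3 - <<'E'
from plant import bot
from h import *
im=cv2.imread("pics/top0.png");m=bot.camera_model("top")
for c,z in(("yellow",76),("blue",64),("red",100)):
    for a,ce,r in blobs(im,c,8,(180,130,500,310)): print(c,a,ce.round(1),[np.round(v,1) for v in r],ray(m,ce,z)[0].round(),ray(m,cv2.boxPoints(r),z)[:,:2].round().tolist())
cv2.imwrite("pics/c1.png",cv2.resize(im[180:310,200:400],None,fx=4,fy=4,interpolation=cv2.INTER_CUBIC))
E
```

```text
yellow 2463 [446.4 217.9] [array([448.4, 217.1]), array([64.8, 43. ]), np.float64(4.3)] [ 608. -339.   76.] [[561.0, -260.0], [668.0, -267.0], [660.0, -430.0], [552.0, -422.0]]
yellow 126 [232.6 241.9] [array([232.7, 242. ]), array([ 2.1, 64.1]), np.float64(2.3)] [538. 189.  76.] [[459.0, 193.0], [617.0, 191.0], [617.0, 186.0], [459.0, 188.0]]
yellow 121 [274.4 249. ] [array([274.5, 249. ]), array([ 6., 17.]), np.float64(90.0)] [522.  86.  76.] [[529.0, 107.0], [530.0, 65.0], [515.0, 65.0], [515.0, 107.0]]
yellow 44 [290.5 249. ] [array([290.5, 249. ]), array([10.,  3.]), np.float64(90.0)] [523.  47.  76.] [[535.0, 51.0], [536.0, 43.0], [511.0, 43.0], [511.0, 50.0]]
yellow 43 [360.1 280.2] [array([360. , 280.5]), array([5., 8.]), np.float64(90.0)] [ 449. -126.   76.] [[455.0, -116.0], [455.0, -136.0], [443.0, -136.0], [442.0, -116.0]]
yellow 42 [342.3 215. ] [array([342.2, 215. ]), array([4.9, 8.1]), np.float64(81.9)] [610. -80.  76.] [[614.0, -69.0], [617.0, -88.0], [605.0, -90.0], [602.0, -71.0]]
yellow 40 [254.5 249. ] [array([254.5, 249. ]), array([4., 7.]), np.float64(90.0)] [52
[... 1066 characters left out ...]
-62.0], [770.0, -62.0], [769.0, -43.0]]
red 56 [285.2 194.9] [array([285.3, 195.3]), array([9.2, 8.5]), np.float64(45.0)] [654.  62. 100.] [[653.0, 77.0], [668.0, 63.0], [653.0, 46.0], [638.0, 61.0]]
red 34 [374.9 211.6] [array([375.1, 211.9]), array([10.3,  3.4]), np.float64(81.9)] [ 618. -157.  100.] [[629.0, -152.0], [630.0, -160.0], [605.0, -164.0], [604.0, -156.0]]
red 27 [346.8 192.4] [array([347. , 192.5]), array([ 1., 20.]), np.float64(90.0)] [663. -88. 100.] [[664.0, -64.0], [665.0, -113.0], [662.0, -113.0], [661.0, -64.0]]
red 10 [329.8 193.5] [array([329.5, 193.5]), array([1., 5.]), np.float64(90.0)] [660. -47. 100.] [[661.0, -40.0], [661.0, -52.0], [659.0, -52.0], [658.0, -40.0]]
```

View pics/c1.png

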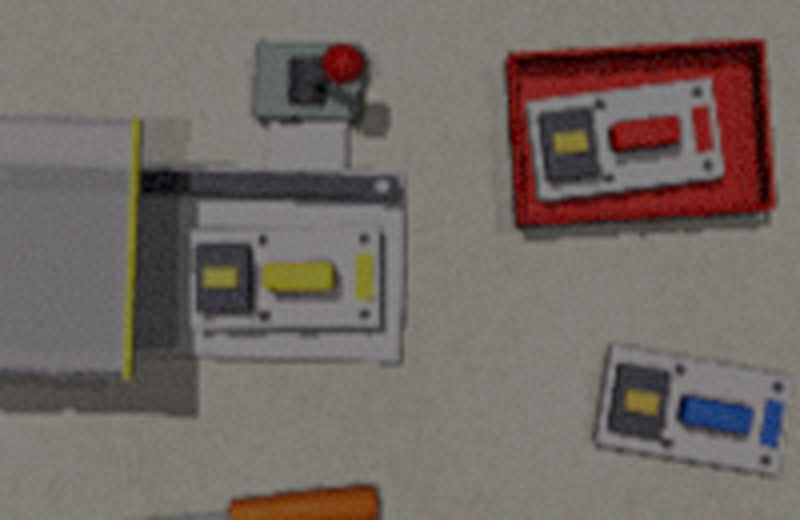

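```bash
cat >> h.py <<'E'
def state(bot):
    o=bot.get_obs();return o,np.array(o['tool_pos']),Ro.from_euler('xyz',o['tcp_rot'])
def to(bot,pos,yaw,tilt=0):
    "tool-frame shift (mm) in the present axes, then rotvec deg to go to yaw/tilt about tool y"
    o,p,R=state(bot);G=Ro.from_euler('xyz',[np.pi,0,np.deg2rad(yaw)])*Ro.from_euler('y',tilt,degrees=True)
    print('at',p.round(1),'yaw',np.rad2deg(o['tcp_rot']).round(1),'t',round(o['time'],1),'shift',R.inv().apply(np.array(pos)-p).round(1),'turn',np.rad2deg((R.inv()*G).as_rotvec()).round(1), 'shift in goal axes',G.inv().apply(np.array(pos)-p).round(1))
E
python3 - <<'E'
from plant import bot
from h import *
m=bot.camera_model("wrist");o,p,R=state(bot)
C=Ro.from_euler('xyz',m['rotation'])
print(m['mtx'][0],R.inv().apply(m['xyz']-p),(R.inv()*C).as_matrix().round(2))
t=bot.camera_model("top")
print(ray(t,[[232.6,241.9],[235,210],[230.5,273]],150).round(1))
to(bot,(522,86,330),90)
E
```

```text
[388.48916967   0.         322.2728336 ] [  81.41013833   -0.78729499 -159.52724181] [[ 0.   -0.95 -0.3 ]
 [ 1.    0.   -0.  ]
 [ 0.   -0.3   0.95]]
[[535.5 178.5 150. ]
 [609.7 175.1 150. ]
 [463.8 181.4 150. ]]
at [207.1 482.1 226.1] yaw [-179.9   -0.   156.8] t 0.1 shift [-445.7 -239.7 -103.6] turn [-0.1  0.  66.8] shift in goal axes [-396.1  314.9 -103.9]
```

>>> servo_tool([
  [[0,0,-0.05],[0,0,0]],
  [[0,0,-0.054],[0,0,0]],
  [[-0.037,-0.02,0],[0,0,0]],
  [[-0.037,-0.02,0],[0,0,0]],
  [[-0.037,-0.02,0],[0,0,0]],
  [[-0.037,-0.02,0],[0,0,0]],
  [[-0.037,-0.02,0],[0,0,0]],
  [[-0.037,-0.02,0],[0,0,0]],
  [[-0.037,-0.02,0],[0,0,0]],
  [[-0.037,-0.02,0],[0,0,0]],
  [[-0.037,-0.02,0],[0,0,9]],
  [[-0.037,-0.02,0],[0,0,9]],
  [[-0.037,-0.02,0],[0,0,9]],
  [[-0.037,-0.02,0],[0,0,9]],
  [[0,0,0],[0,0,10]],
  [[0,0,0],[0,0,10]],
  [[0,0,0],[0,0,10.7]],
  [[0,0,0],[0,0,0]],
  [[0,0,0],[0,0,0]],
], fingers=0.6)

```text
time: 2.48
tool_pos: [485.6, 68.3, 330.5]
tcp_rot: [-3.141, -0.0, 1.575]
contact_force: [-0.2, 0.0, 0.2]
grip_width: 55.0
finger_force: 0.0
```

Run:
```python
from plant import bot
from h import *
m=bot.camera_model("wrist");im=bot.capture("wrist")[:,:,::-1].copy();cv2.imwrite("pics/w1.png",im)
to(bot,(522,86,330),90)
print(m)
for c,z in(("yellow",76),("blue",64)):
    for a,ce,r in blobs(im,c,60): print(c,a,ce.round(1),[np.round(v,1) for v in r],ray(m,ce,z)[0].round(1),ray(m,cv2.boxPoints(r),z)[:,:2].round().tolist())
```

```text
at [485.6  68.3 330.6] yaw [-180.    -0.    90.2] t 2.5 shift [17.6 36.5  0.6] turn [-0.  -0.   0.2] shift in goal axes [17.7 36.4  0.6]
{'mtx': array([[388.48916967,   0.        , 322.2728336 ],
       [  0.        , 388.48916967, 240.90016344],
       [  0.        ,   0.        ,   1.        ]]), 'xyz': array([486.32737123, 149.85201226, 490.06366471]), 'rotation': array([2.83181543e+00, 1.30414601e-03, 5.10025049e-03])}
yellow 1195 [384.7  83.7] [array([386.5,  83.9]), array([189.1,   6.8]), np.float64(0.9)] [547.5 181.2  76. ] [[456.0, 179.0], [456.0, 185.0], [643.0, 183.0], [643.0, 177.0]]
yellow 713 [356.8 179.3] [array([356.5, 179.5]), array([41., 17.]), np.float64(90.0)] [522.9  86.4  76. ] [[513.0, 108.0], [531.0, 108.0], [532.0, 64.0], [514.0, 64.0]]
yellow 520 [391.8 414.8] [array([392. , 414.5]), array([42., 13.]), np.float64(-0.0)] [ 578.5 -220.7   76. ] [[552.0, -231.0], [551.0, -210.0], [605.0, -210.0], [607.0, -230.0]]
yellow 267 [357.  134.1] [array([357., 134.]), array([20., 12.]), np.float64(90.0)] [521.6 132.9  76. ] [[515.0, 143.0], [527.0, 143.0], [528.0, 123.0], [516.0, 123.0]]
yellow 232 [354.8 210.2] [array([355. , 210.5]), array([ 9., 24.]), np.float64(90.0)] [521.8  52.7  76. ] [[509.0, 57.0], [535.0, 57.0], [535.0, 47.0], [509.0, 47.0]]
yellow 96 [293.6 343.8] [array([294. , 343.5]), array([ 9., 10.]), np.float64(90.0)] [ 452.1 -114.9   76. ] [[447.0, -108.0], [459.0, -108.0], [459.0, -121.0], [446.0, -121.0]]
blue 191 [286.9 388.1] [array([286.5, 388. ]), array([12., 19.]), np.float64(90.0)] [ 441.1 -189.3   64. ] [[428.0, -180.0], [453.0, -180.0], [453.0, -199.0], [428.0, -199.0]]
```

View pics/w1.png

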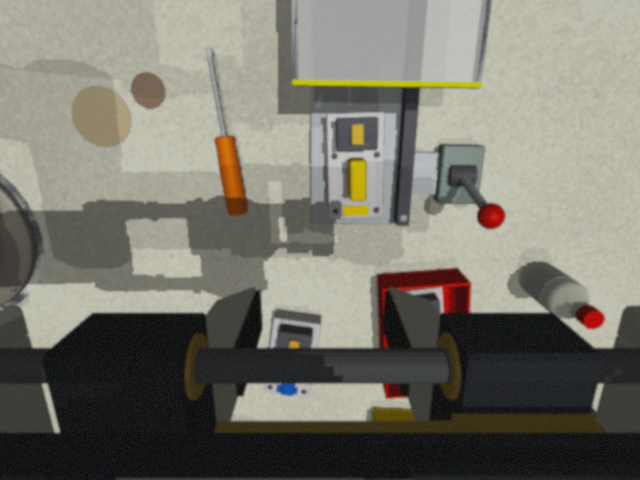

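>>> servo_tool([
  [[0.009,0.0185,0.05],[0,0,0]],
  [[0.009,0.0185,0.05],[0,0,0]],
  [[0,0,0.05],[0,0,0]],
  [[0,0,0.05],[0,0,0]],
  [[0,0,0.04],[0,0,0]],
  [[0,0,0.03],[0,0,0]],
  [[0,0,0.0145],[0,0,0]],
  [[0,0,0],[0,0,0]],
])

```text
time: 3.52
tool_pos: [522.4, 86.3, 45.8]
tcp_rot: [-3.14, -0.0, 1.573]
contact_force: [0.5, -0.0, 0.5]
grip_width: 55.3
finger_force: 0.0
```

>>> servo_tool([
  [[0,0,0],[0,0,0]],
  [[0,0,0],[0,0,0]],
  [[0,0,0],[0,0,0]],
  [[0,0,0],[0,0,0]],
  [[0,0,0],[0,0,0]],
], fingers=0)

```text
time: 4.15
tool_pos: [523.0, 86.2, 46.6]
tcp_rot: [3.141, -0.0, 1.572]
contact_force: [-0.1, -0.9, 2.2]
grip_width: 17.8
finger_force: 29.8
```

Run:
```python
from plant import bot
from h import *
im=cv2.imread("pics/top0.png");t=bot.camera_model("top")
# bin rim outer corners: dark-yellow incl. floor mask; fit on rim z=50
for lo in ((18,110,70),(18,110,40),(18,80,30)):
    k=cv2.inRange(cv2.cvtColor(im,cv2.COLOR_BGR2HSV),lo,(36,255,255))[180:255,405:490]
    k=cv2.morphologyEx(k,cv2.MORPH_CLOSE,np.ones((5,5)))
    ys,xs=np.nonzero(k);r=cv2.minAreaRect(np.c_[xs+405,ys+180].astype(np.float32))
    c=ray(t,cv2.boxPoints(r),50)[:,:2];print(r,c.round(),c.mean(0),np.linalg.norm(np.diff(c,axis=0),axis=1))
# guard edge in w1
w=cv2.imread("pics/w1.png");o,p,R=state(bot);print(p,o['grip_width'],o['finger_force'])
m=dict(mtx=np.array([[388.489,0,322.273],[0,388.489,240.9],[0,0,1]]),xyz=np.array([486.327,149.852,490.064]),rotation=np.array([2.83181543,1.30414601e-03,5.10025049e-03]))
k=cv2.inRange(cv2.cvtColor(w,cv2.COLOR_BGR2HSV),(18,110,70),(34,255,255))[70:100,280:500]
ys,xs=np.nonzero(k);a,b=np.polyfit(xs+280,ys+70,1)
e=ray(m,[[xs.min()+280,a*(xs.min()+280)+b],[xs.max()+280,a*(xs.max()+280)+b]],153);print('edge',e.round(1),np.rad2deg(np.arctan2(e[1,1]-e[0,1],e[1,0]-e[0,0])),np.linalg.norm(e[1]-e[0]))
g=cv2.cvtColor(w,cv2.COLOR_BGR2GRAY)
for y in (130,150,170,190,210): print(y,g[y,300:425:1][85:125].tolist())
```

```text
((446.92364501953125, 217.03140258789062), (67.7403335571289, 42.993324279785156), 4.236394882202148) [[ 563. -258.]
 [ 672. -265.]
 [ 663. -439.]
 [ 553. -431.]] [ 612.73915246 -348.33322799] [109.74559923 173.76917733 110.0650635 ]
((446.87310791015625, 217.2766571044922), (67.75594329833984, 43.60319519042969), 4.085616588592529) [[ 561. -258.]
 [ 672. -265.]
 [ 663. -439.]
 [ 552. -431.]] [ 612.11406531 -348.20790863] [111.29054397 173.8166841  111.61670155]
((447.11956787109375, 217.2668914794922), (68.5956802368164, 44.0677375793457), 3.9451863765716553) [[ 560. -258.]
 [ 672. -265.]
 [ 664. -440.]
 [ 552. -433.]] [ 612.15497852 -348.84281004] [112.4706354  175.98591178 112.80640865]
[522.99328635  86.22703352  46.58838164] 17.821418983372563 29.829932749271393
edge [[461.4 175.9 153. ]
 [613.8 174.9 153. ]] -0.3773549492478264 152.47108969133632
130 [178, 181, 181, 181, 180, 180, 181, 182, 182, 178, 168, 149, 121, 98, 78, 49, 38, 38, 57, 74, 83, 88, 87, 86, 84, 87, 82, 83, 84, 85, 102, 138, 172, 187, 189, 188, 189, 189, 193, 191]
150 [181, 184, 180, 183, 182, 182, 184, 182, 176, 157, 122, 97, 84, 68, 42, 26, 46, 67, 79, 82, 85, 83, 82, 80, 82, 81, 82, 85, 86, 110, 136, 155, 164, 164, 166, 169, 166, 170, 174, 178]
170 [157, 159, 158, 161, 162, 160, 160, 152, 132, 100, 76, 59, 43, 29, 32, 52, 63, 67, 71, 68, 68, 72, 70, 73, 73, 73, 79, 103, 138, 170, 181, 181, 184, 182, 182, 182, 182, 182, 183, 183]
190 [161, 161, 160, 160, 159, 153, 137, 106, 86, 76, 58, 40, 31, 34, 53, 65, 70, 71, 71, 71, 68, 70, 70, 72, 76, 84, 111, 140, 155, 160, 160, 161, 159, 160, 160, 160, 160, 158, 158, 160]
210 [159, 157, 156, 153, 136, 105, 82, 70, 60, 49, 35, 36, 51, 60, 68, 69, 71, 71, 72, 72, 71, 73, 73, 82, 104, 134, 155, 164, 162, 161, 161, 163, 161, 163, 166, 163, 162, 161, 154, 133]
```

>>> servo_tool([
  [[0,0,-0.02],[0,0,0]],
  [[0,0,-0.05],[0,0,0]],
  [[0,0,-0.04],[0,0,0]],
  [[-0.03,0.006,-0.03],[0,0,0]],
  [[-0.05,0.01,0],[0,0,0]],
  [[-0.05,0.01,0],[0,0,0]],
  [[-0.05,0.01,0],[0,0,0]],
  [[-0.05,0.01,0],[0,0,0]],
  [[-0.05,0.01,0],[0,0,0]],
  [[-0.05,0.01,0],[0,0,0]],
  [[-0.05,0.01,0],[0,0,0]],
  [[-0.04,0.01,0],[0,0,0]],
  [[-0.027,0.003,0],[0,0,3]],
  [[0,0,0],[0,0,0]],
  [[0,0,0],[0,0,0]],
])

```text
time: 6.02
tool_pos: [611.6, -359.7, 184.9]
tcp_rot: [-3.14, -0.002, 1.52]
contact_force: [-0.6, 1.0, -4.1]
grip_width: 18.0
finger_force: 29.9
```

Run:
```python
from plant import bot
from h import *
m=bot.camera_model("wrist");im=bot.capture("wrist")[:,:,::-1].copy();cv2.imwrite("pics/w2.png",im)
to(bot,(612,-361,187),87)
for a,ce,r in blobs(im,"yellow",60): print(a,ce.round(1),ray(m,ce,0)[0].round(1),ray(m,cv2.boxPoints(r),50)[:,:2].round().tolist())
# project expected bin rim
for dz in (50,):
    c=np.array([612.5,-351]);h=np.array([.055,.998]);n=np.array([-.998,.055])
    print(proj(m,[[*(c+a*82.5*h+b*55*n),50] for a,b in((1,1),(1,-1),(-1,-1),(-1,1))]).round())
```

```text
at [ 611.8 -359.4  185.4] yaw [-1.799e+02 -1.000e-01  8.710e+01] t 6.1 shift [-1.5  0.2 -1.6] turn [-0.1 -0.1  0.1] shift in goal axes [-1.5  0.2 -1.6]
5345 [327.8 130.3] [ 620.4 -289.3    0. ] [[565.0, -272.0], [674.0, -278.0], [675.0, -367.0], [556.0, -361.0]]
3827 [322.1 305.6] [ 607.2 -454.7    0. ] [[586.0, -468.0], [592.0, -388.0], [629.0, -390.0], [627.0, -470.0]]
1999 [321.1 217.5] [ 610.7 -365.5    0. ] [[599.0, -330.0], [626.0, -331.0], [624.0, -377.0], [596.0, -376.0]]
273 [322.2 386. ] [ 602.6 -548.6    0. ] [[583.0, -505.0], [627.0, -507.0], [627.0, -514.0], [583.0, -512.0]]
270 [371.3 374.4] [ 654.5 -536.7    0. ] [[646.0, -523.0], [647.0, -470.0], [653.0, -470.0], [652.0, -524.0]]
97 [273.1 374.8] [ 552.  -532.3    0. ] [[563.0, -472.0], [565.0, -472.0], [561.0, -518.0], [558.0, -518.0]]
61 [275.5 341.4] [ 557.9 -492.5    0. ] [[561.0, -465.0], [568.0, -455.0], [572.0, -458.0], [565.0, -468.0]]
[[246. 102.]
 [399. 103.]
 [387. 311.]
 [256. 310.]]
```

View pics/w2.png

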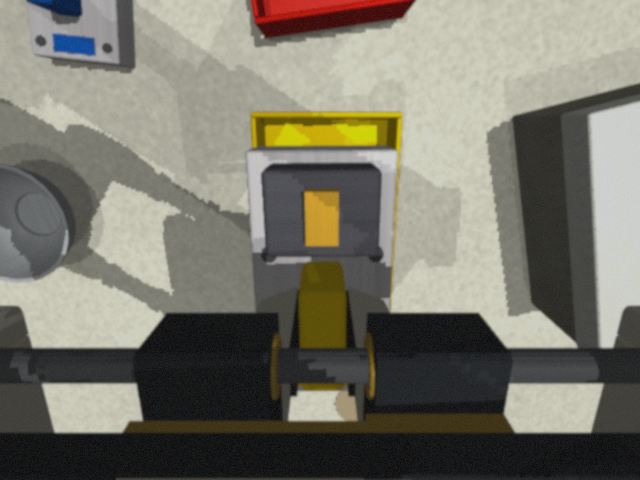

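>>> servo_tool([
  [[-0.007,0.002,0.03],[0,0,0]],
  [[0,0,0.04],[0,0,0]],
  [[0,0,0.03],[0,0,0]],
  [[0,0,0.025],[0,0,0]],
  [[0,0,0.013],[0,0,0]],
  [[0,0,0.008],[0,0,0]],
  [[0,0,0],[0,0,0]],
])

```text
time: 6.95
tool_pos: [613.8, -367.5, 40.4]
tcp_rot: [3.141, -0.0, 1.52]
contact_force: [1.0, 0.4, -4.8]
grip_width: 17.8
finger_force: 29.9
```

>>> servo_tool([
  [[0,0,0.002],[0,0,0]],
  [[0,0,0],[0,0,0]],
])

```text
time: 7.2
tool_pos: [613.9, -368.0, 38.9]
tcp_rot: [3.141, 0.0, 1.519]
contact_force: [-0.5, 0.5, -5.0]
grip_width: 17.7
finger_force: 29.9
```

>>> servo_tool([
  [[0,0,0],[0,0,0]],
  [[0,0,0],[0,0,0]],
  [[0,0,0],[0,0,0]],
  [[0,0,-0.02],[0,0,0]],
  [[0,0,-0.04],[0,0,0]],
  [[0,0,-0.05],[0,0,0]],
  [[0,0,-0.05],[0,0,0]],
  [[0.043,-0.045,-0.05],[0,0,0]],
  [[0.043,-0.045,0],[0,0,0]],
  [[0.043,-0.045,0],[0,0,0]],
  [[0.043,-0.045,0],[0,0,5.5]],
  [[0,0,0],[0,0,0]],
  [[0,0,0],[0,0,0]],
], fingers=0.4)

```text
time: 8.82
tool_pos: [453.1, -197.3, 239.2]
tcp_rot: [3.138, 0.002, 1.424]
contact_force: [-0.2, -0.8, 0.6]
grip_width: 36.8
finger_force: 0.0
```

Run:
```python
from plant import bot
from h import *
m=bot.camera_model("wrist");im=bot.capture("wrist")[:,:,::-1].copy();cv2.imwrite("pics/w3.png",im)
t=bot.camera_model("top");tp=bot.capture("top")[:,:,::-1].copy();cv2.imwrite("pics/t2.png",tp)
print(m)
to(bot,(442,-174,100),81.5)
for a,ce,r in blobs(im,"blue",60):
  for z in (64,28): print(z,a,ce.round(1),ray(m,ce,z)[0].round(1),ray(m,cv2.boxPoints(r),z)[:,:2].round().tolist())
for a,ce,r in blobs(im,"yellow",60,(100,100,550,400)): print('Y',a,ce.round(1),ray(m,ce,58)[0].round(1),ray(m,cv2.boxPoints(r),58)[:,:2].round().tolist())
for a,ce,r in blobs(tp,"yellow",15,(400,180,500,260)): print('bin',a,ce.round(1),ray(t,ce,68)[0].round(1),ray(t,ce,32)[0].round(1))
v=np.hstack([cv2.resize(im,(480,360)),cv2.resize(tp[185:255,405:490],(318,262),interpolation=2)]) if 0 else im.copy()
v[:210,:255]=cv2.resize(tp[185:255,405:490],(255,210),interpolation=2)
cv2.imwrite("pics/v3.png",v)
```

```text
{'mtx': array([[388.48916967,   0.        , 322.2728336 ],
       [  0.        , 388.48916967, 240.90016344],
       [  0.        ,   0.        ,   1.        ]]), 'xyz': array([ 465.7173417 , -116.16272252,  398.59938609]), 'rotation': array([ 2.82986894, -0.00298594, -0.1461859 ])}
at [ 453.3 -197.8  238.3] yaw [1.799e+02 1.000e-01 8.150e+01] t 8.9 shift [ 22.  -15.  138.2] turn [0.1 0.1 0. ] shift in goal axes [ 21.8 -14.7 138.3]
64 986 [305.7 192.2] [ 443.2 -176.8   64. ] [[438.0, -154.0], [455.0, -157.0], [448.0, -201.0], [431.0, -198.0]]
28 986 [305.7 192.2] [ 440.8 -183.3   28. ] [[436.0, -158.0], [453.0, -161.0], [446.0, -210.0], [427.0, -207.0]]
64 288 [307.1 227.5] [ 439.4 -208.6   64. ] [[428.0, -203.0], [452.0, -206.0], [451.0, -215.0], [426.0, -212.0]]
28 288 [307.1 227.5] [ 436.6 -218.5   28. ] [[424.0, -212.0], [451.0, -216.0], [449.0, -226.0], [422.0, -222.0]]
Y 5155 [497.6 277.1] [ 610.4 -285.1   58. ] [[552.0, -242.0], [658.0, -258.0], [661.0, -370.0], [545.0, -353.0]]
Y 381 [305.2 137.1] [ 449.9 -131.3   58. ] [[445.0, -121.0], [458.0, -123.0], [455.0, -143.0], [442.0, -141.0]]
Y 242 [414.5 377.8] [ 523.8 -387.    58. ] [[518.0, -412.0], [524.0, -359.0], [531.0, -360.0], [525.0, -413.0]]
Y 176 [506.6 307.5] [ 618.8 -318.9   58. ] [[612.0, -311.0], [626.0, -313.0], [626.0, -326.0], [611.0, -324.0]]
Y 101 [229.7 376.5] [ 334.3 -357.    58. ] [[335.0, -337.0], [340.0, -338.0], [332.0, -383.0], [328.0, -382.0]]
Y 81 [233.4 343.5] [ 346.5 -319.    58. ] [[338.0, -326.0], [350.0, -309.0], [354.0, -313.0], [342.0, -329.0]]
bin 1239 [445.9 218.2] [ 608.  -340.6   68. ] [ 611.2 -350.8   32. ]
bin 167 [458.6 217.2] [ 611.2 -372.5   68. ] [ 614.5 -383.5   32. ]
bin 43 [436.3 215.2] [ 615.1 -316.3   68. ] [ 618.5 -325.7   32. ]
```

View pics/v3.png

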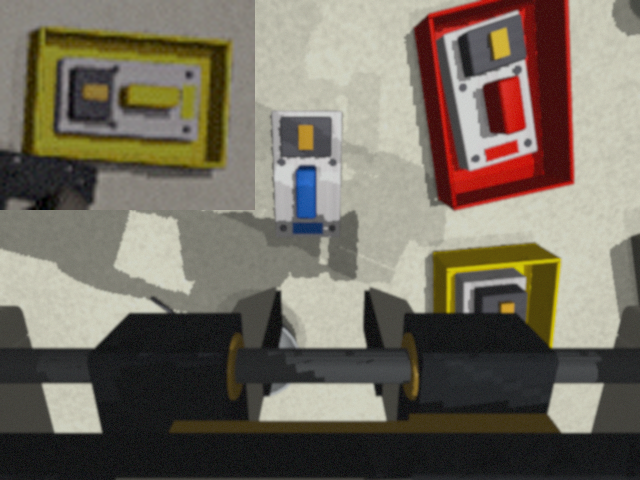

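>>> servo_tool([
  [[0.0193,-0.013,0.03],[0,0,0]],
  [[0,0,0.05],[0,0,0]],
  [[0,0,0.05],[0,0,0]],
  [[0,0,0.04],[0,0,0]],
  [[0,0,0.025],[0,0,0]],
  [[0,0,0.01],[0,0,0]],
  [[0,0,0],[0,0,0]],
])

```text
time: 9.8
tool_pos: [442.5, -176.1, 32.0]
tcp_rot: [-3.141, -0.0, 1.423]
contact_force: [-1.0, 0.1, -0.6]
grip_width: 36.8
finger_force: 0.0
```

>>> servo_tool([
  [[0,0,0],[0,0,0]],
  [[0,0,0],[0,0,0]],
  [[0,0,0],[0,0,0]],
  [[0,0,0],[0,0,0]],
], fingers=0)

```text
time: 10.3
tool_pos: [442.5, -175.8, 33.2]
tcp_rot: [3.14, 0.001, 1.423]
contact_force: [-0.1, 0.2, 6.6]
grip_width: 17.6
finger_force: 30.0
```

Run:
```python
from plant import bot
from h import *
m=dict(mtx=np.array([[388.489,0,322.273],[0,388.489,240.9],[0,0,1]]),xyz=np.array([486.327,149.852,490.064]),rotation=np.array([2.83181543,1.30414601e-03,5.10025049e-03]))
w=cv2.imread("pics/w1.png");g=cv2.cvtColor(w,cv2.COLOR_BGR2GRAY).astype(float)
F=[];N=[];A=[]
for y in range(125,215,5):
    r=g[y,395:425]; i=np.argmax(np.diff(r)[8:])+8; F.append((395.5+i,y))   # outer top edge
    r2=g[y,375:412]; j=np.argmin(np.diff(r2)); A.append((375.5+j,y))
    k=np.argmin(r2);N.append((375+k+1,y))
for n,P,z,w_ in(("outer",F,36,-60),("near",N,36,-45),("plateline",A,12,-45)):
    W=ray(m,P,z);a,b=np.polyfit(W[:,1],W[:,0],1);print(n,'x at y=90',a*90+b,'heading',90-np.rad2deg(np.arctan(a)))
print(proj(m,[[532.7-165*.0066+.0,187.4-165,12]]))
R_=blobs(w,"red",100);print([(a,c.round(1),ray(m,c,z)[0].round(1)) for a,c,r in R_ for z in (110,)])
o,p,R=state(bot);print(p,o['grip_width'],o['finger_force'])
```

```text
outer x at y=90 590.8972887851202 heading 89.75295793098608
near x at y=90 575.3449985633009 heading 89.70790354958802
plateline x at y=90 572.594083194322 heading 88.24163920173898
[[357.85093546 221.94284457]]
[(np.int32(1977), array([428.4, 287.3]), array([600. , -23.2, 110. ])), (np.int32(472), array([491.1, 215.8]), array([656.1,  55.7, 110. ])), (np.int32(409), array([590.7, 317.2]), array([780.9, -58. , 110. ])), (np.int32(183), array([392.3, 390.8]), array([ 569.5, -155.8,  110. ]))]
[ 442.49659274 -175.84246177   33.18835618] 17.639417416191865 29.999274015426636
```

>>> servo_tool([
  [[0,0,-0.02],[0,0,0]],
  [[0,0,-0.05],[0,0,0]],
  [[0,0,-0.05],[0,0,0]],
  [[0,0,-0.03],[0,0,-8.2]],
  [[0.043,0.0135,0],[0,0,0]],
  [[0.043,0.0135,0],[0,0,0]],
  [[0.043,0.0135,0],[0,0,0]],
  [[0.043,0.0135,0],[0,0,0]],
  [[0.043,0.0135,0],[0,0,0]],
  [[0.043,0.0135,0],[0,0,0]],
  [[0.043,0.0135,0],[0,0,0]],
  [[0,0,0],[0,0,0]],
  [[0,0,0],[0,0,0]],
  [[0,0,0],[0,0,0]],
])

```text
time: 12.05
tool_pos: [537.2, 124.8, 181.7]
tcp_rot: [-3.14, -0.0, 1.566]
contact_force: [0.0, -0.6, -6.8]
grip_width: 18.0
finger_force: 30.0
```

Run:
```python
from plant import bot
from h import *
m=bot.camera_model("wrist");im=bot.capture("wrist")[:,:,::-1].copy();cv2.imwrite("pics/w4.png",im)
to(bot,(539,125,46),89.7)
for a,ce,r in blobs(im,"yellow",60): print(a,ce.round(1),ray(m,ce,153)[0].round(1),ray(m,cv2.boxPoints(r),153)[:,:2].round(1).tolist())
```

```text
at [537.4 124.8 181.9] yaw [-179.9   -0.    89.7] t 12.1 shift [  0.2   1.8 135.9] turn [-0.1 -0.   0. ] shift in goal axes [  0.2   1.6 135.9]
2460 [318.7 185.8] [536.6 174.4 153. ] [[459.1, 176.5], [614.3, 175.9], [614.9, 171.5], [458.5, 172.1]]
1752 [322.  241.9] [538.1 145.6 153. ] [[529.7, 130.8], [530.2, 159.8], [546.6, 159.7], [546.9, 130.8]]
171 [370.9 375.9] [565.7  65.  153. ] [[564.3, 51.9], [564.4, 82.1], [567.2, 82.0], [567.2, 51.7]]
95 [273.  376.7] [509.6  64.6 153. ] [[509.0, 76.4], [511.3, 76.4], [510.2, 51.3], [507.9, 51.3]]
```

View pics/w4.png

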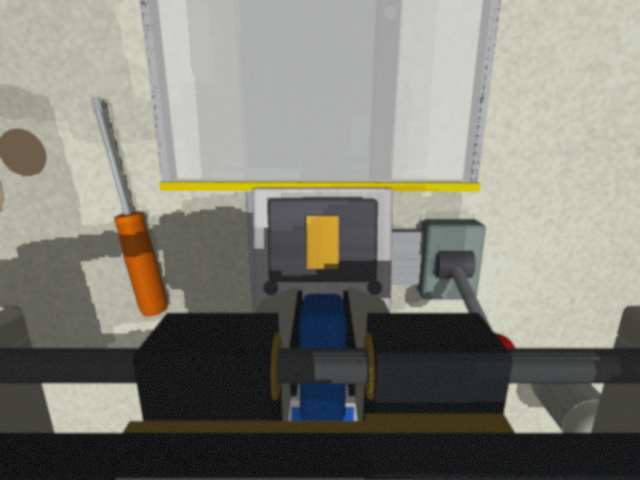

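Run:
```python
from plant import bot
from h import *
m=bot.camera_model("wrist")
print(m['xyz'],ray(m,[322,241.9],206.5),'nose base top',ray(m,[322,188],176.7),'anvil front/rear top',ray(m,[[322,199],[322,280]],200.7), 'holes', ray(m,[322,287],176.7))
# same in grasp pose relative to tool for yellow-like check: expected
for dx,z in((48,206.5),(70,176.7),(65,200.7),(31,200.7)): print(dx,proj(m,[537.4,124.8+dx,z]).round())
```

```text
[539.06429608 206.30937416 341.44567864] [[538.48943863 162.76547003 206.5       ]] nose base top [[538.47688687 177.31349948 176.7       ]] anvil front/rear top [[538.54319638 177.46844565 200.7       ]
 [538.39024327 145.15960593 200.7       ]] holes [[538.2586662  131.21795703 176.7       ]]
48 [[319. 215.]]
70 [[319. 146.]]
65 [[319. 165.]]
31 [[319. 255.]]
```

>>> servo_tool([
  [[-0.03,0,0],[0,0,0]],
  [[-0.03,0,0],[0,0,0]],
  [[0,0,0],[0,0,0]],
  [[0,0,0],[0,0,0]],
])

```text
time: 12.6
tool_pos: [537.4, 65.1, 182.3]
tcp_rot: [-3.141, -0.001, 1.565]
contact_force: [-0.7, 1.3, -5.4]
grip_width: 18.0
finger_force: 30.0
```

Run:
```python
from plant import bot
from h import *
m=bot.camera_model("wrist");im=bot.capture("wrist")[:,:,::-1].copy()
sc=bot.capture("scene")[:,:,::-1].copy()
to(bot,(539,65,46),89.7)
v=im.copy();v[240:]=cv2.resize(sc[170:290,260:420],(640,480),interpolation=2)[120:360] if 0 else v[240:]
out=np.zeros((480,800,3),np.uint8);out[:320,:400]=im[0:320,120:520];out[:480,400:]=cv2.resize(sc[180:300,290:390],(400,480),interpolation=2)
cv2.imwrite("pics/w5.png",out)
print(m['xyz'])
for a,ce,r in blobs(im,"yellow",60): print(a,ce.round(1),np.round(cv2.boxPoints(r)).tolist())
```

```text
at [537.5  65.6 182.4] yaw [-180.    -0.    89.8] t 12.7 shift [ -0.7   1.5 136.4] turn [-0.  -0.   0.1] shift in goal axes [ -0.6   1.5 136.4]
[538.99665414 146.57393711 341.9146634 ]
4774 [317.5  47.5] [[140.0, 54.0], [140.0, 40.0], [495.0, 41.0], [495.0, 55.0]]
1758 [322.1 241.4] [[306.0, 215.0], [339.0, 215.0], [339.0, 269.0], [306.0, 269.0]]
334 [371.1 370.9] [[367.0, 336.0], [374.0, 336.0], [375.0, 398.0], [368.0, 398.0]]
286 [274.3 362.3] [[268.0, 397.0], [273.0, 335.0], [280.0, 335.0], [276.0, 397.0]]
144 [390.6 421.7] [[374.0, 416.0], [405.0, 416.0], [405.0, 430.0], [374.0, 430.0]]
94 [425.1 422.9] [[415.0, 416.0], [433.0, 416.0], [433.0, 430.0], [415.0, 430.0]]
61 [249.3 425.9] [[237.0, 429.0], [237.0, 422.0], [259.0, 423.0], [258.0, 431.0]]
```

View pics/w5.png

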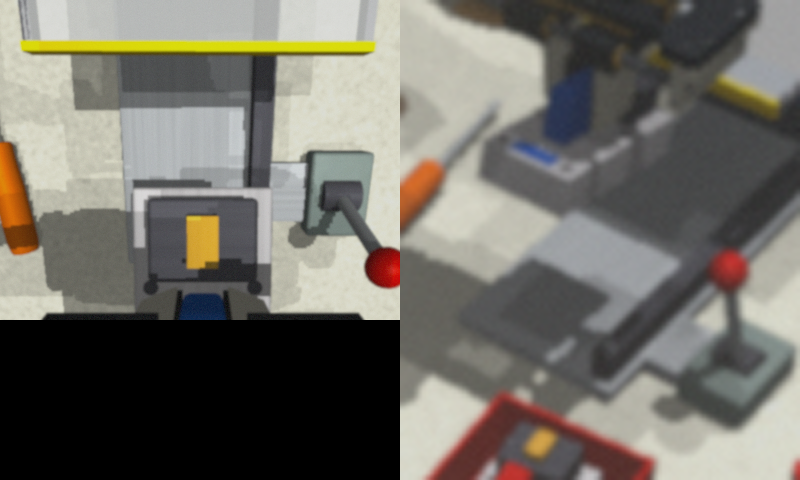

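>>> servo_tool([
  [[0.03,0.001,0],[0,0,0]],
  [[0,0,0.04],[0,0,0]],
  [[0,0,0.04],[0,0,0]],
  [[0,0,0.025],[0,0,0]],
  [[0,0,0],[0,7,0]],
  [[0,0,0],[0,7,0]],
  [[-0.0029,0,0.0116],[0,0,0]],
  [[-0.002,0,0.008],[0,0,0]],
  [[0,0,0],[0,0,0]],
])

```text
time: 13.82
tool_pos: [537.9, 96.0, 56.2]
tcp_rot: [-3.139, -0.243, 1.568]
contact_force: [0.6, 0.7, -6.6]
grip_width: 17.7
finger_force: 30.0
```

Run:
```python
from plant import bot
from h import *
sc=bot.capture("scene")[:,:,::-1].copy()
to(bot,(538,95,46),89.7,14)
cv2.imwrite("pics/s6.png",cv2.resize(sc[180:300,290:430],(700,600),interpolation=2))
```

```text
at [538.3  96.   56.7] yaw [-179.9  -14.    89.8] t 13.9 shift [-3.5 -0.3 10.2] turn [-0.1  0.   0.1] shift in goal axes [-3.5 -0.3 10.2]
```

View pics/s6.png

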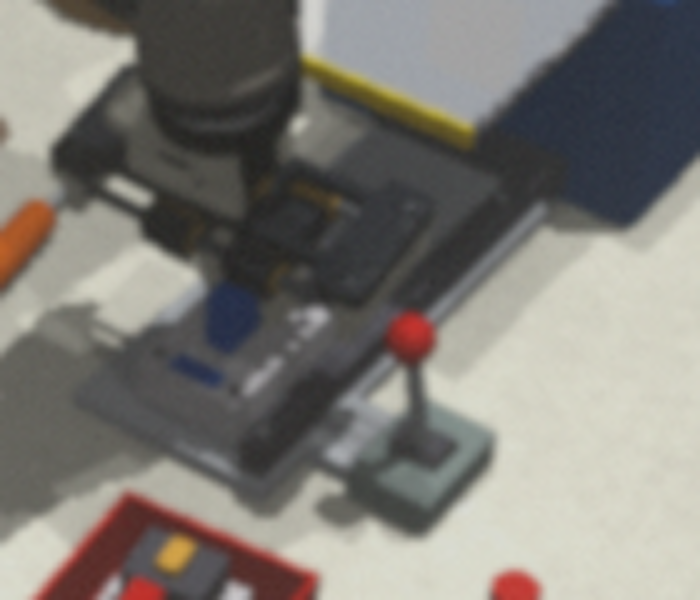

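>>> servo_tool([
  [[-0.0013,0,0.0053],[0,0,0]],
  [[-0.0007,0,0.0027],[0,0,0]],
  [[0,0,0],[0,0,0]],
])

```text
time: 14.25
tool_pos: [538.5, 95.1, 48.7]
tcp_rot: [-3.141, -0.244, 1.566]
contact_force: [1.7, 0.0, -6.1]
grip_width: 18.1
finger_force: 30.0
```

>>> servo_tool([
  [[-0.0005,0,0.002],[0,0,0]],
  [[0,0,0],[0,0,0]],
])

```text
time: 14.5
tool_pos: [539.0, 95.1, 47.3]
tcp_rot: [3.141, -0.245, 1.567]
contact_force: [-0.4, 1.3, -2.1]
grip_width: 17.5
finger_force: 30.0
```

>>> servo_tool([
  [[-0.0004,0,0.0015],[0,0,0]],
  [[0,0,0],[0,0,0]],
])

```text
time: 14.75
tool_pos: [539.1, 95.9, 46.3]
tcp_rot: [3.14, -0.246, 1.567]
contact_force: [-0.7, 5.1, 3.3]
grip_width: 17.8
finger_force: 30.0
```

>>> servo_tool([
  [[0,0.002,0],[0,0,0]],
  [[0,0.002,0],[0,0,0]],
  [[0,0,0],[0,0,0]],
])

```text
time: 15.12
tool_pos: [541.7, 95.6, 45.7]
tcp_rot: [-3.14, -0.245, 1.566]
contact_force: [-4.9, 2.9, 3.1]
grip_width: 17.9
finger_force: 30.0
```

>>> servo_tool([
  [[0,0.0015,0],[0,0,0]],
  [[0,0,0],[0,0,0]],
])

```text
time: 15.38
tool_pos: [543.1, 95.4, 45.6]
tcp_rot: [-3.139, -0.245, 1.566]
contact_force: [-5.2, 2.1, 1.8]
grip_width: 17.5
finger_force: 30.0
```

>>> servo_tool([
  [[0,0.0015,0],[0,0,0]],
  [[0,0,0],[0,0,0]],
])

```text
time: 15.62
tool_pos: [543.5, 95.4, 45.5]
tcp_rot: [-3.137, -0.245, 1.566]
contact_force: [-8.5, 1.2, 4.3]
grip_width: 17.8
finger_force: 30.0
```

>>> servo_tool([
  [[0,0.002,0],[0,0,0]],
  [[0,0,0],[0,0,0]],
])

```text
time: 15.88
tool_pos: [543.6, 95.4, 45.6]
tcp_rot: [-3.133, -0.246, 1.567]
contact_force: [-15.2, -1.1, 11.9]
grip_width: 17.9
finger_force: 30.0
```

>>> servo_tool([
  [[0,-0.0015,0],[0,0,0]],
  [[0.0145,0,0.0036],[0,0,0]],
  [[0.0145,0,0.0036],[0,0,0]],
  [[0.0145,0,0.0036],[0,0,0]],
  [[0,0,0],[0,0,0]],
])

```text
time: 16.5
tool_pos: [543.9, 139.1, 45.4]
tcp_rot: [-3.137, -0.243, 1.567]
contact_force: [-9.5, -7.1, 5.2]
grip_width: 17.5
finger_force: 30.0
```

>>> servo_tool([
  [[0,0,0],[0,0,0]],
  [[0,0,0],[0,0,0]],
  [[0,0,0],[0,0,0]],
  [[0,0,-0.03],[0,0,0]],
  [[0,0,-0.04],[0,0,0]],
  [[0,0,-0.05],[0,0,0]],
  [[-0.05,0,0],[0,0,0]],
  [[-0.05,0,0],[0,0,0]],
  [[0,0,0],[0,0,0]],
  [[0,0,0],[0,0,0]],
], fingers=0.4)

```text
time: 17.75
tool_pos: [546.0, 14.1, 137.7]
tcp_rot: [3.141, -0.245, 1.566]
contact_force: [-0.8, 0.6, -0.2]
grip_width: 36.6
finger_force: 0.0
```

Run:
```python
from plant import bot
from h import *
m=bot.camera_model("wrist");im=bot.capture("wrist")[:,:,::-1].copy();cv2.imwrite("pics/w7.png",im)
to(bot,(540,30,60),89.7,40)
for a,ce,r in blobs(im,"yellow",60): print('Y',a,ce.round(1),ray(m,ce,153)[0].round(1),ray(m,ce,70)[0].round(1))
for a,ce,r in blobs(im,"blue",60): print('B',a,ce.round(1),[ray(m,ce,z)[0].round(1) for z in(76,40)])
```

```text
at [546.   14.5 137.8] yaw [180.  -14.   89.8] t 17.8 shift [-3.9 -6.1 79.3] turn [-0.  26.   0.1] shift in goal axes [-38.2  -6.1  69.6]
Y 744 [317.5  24.8] [545.6 130.6 153. ] [544.7 169.9  70. ]
Y 446 [231.1 367.7] [508.5  -8.8 153. ] [488.4 -41.9  70. ]
Y 87 [414.3 360.9] [585.6  -6.2 153. ] [605.5 -38.   70. ]
B 2184 [317.3 103.1] [array([544.4, 121.9,  76. ]), array([544. , 132.1,  40. ])]
B 672 [317.5 176.5] [array([544.3,  78.5,  76. ]), array([543.9,  82.1,  40. ])]
```

View pics/w7.png

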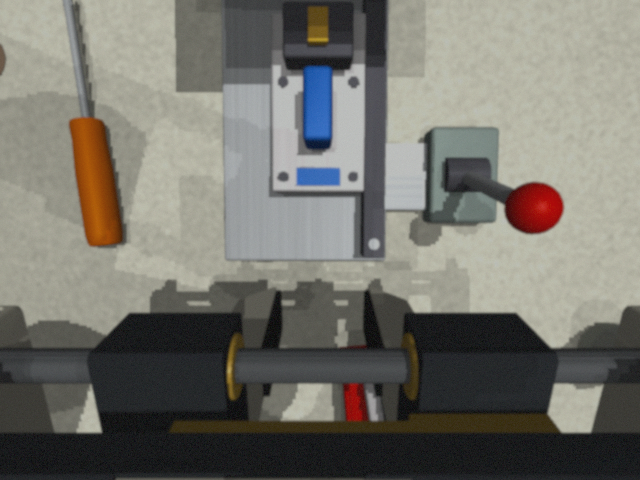

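>>> servo_tool([
  [[0,0,0],[0,10.4,0]],
  [[0,0,0],[0,10.4,0]],
  [[0,0,0],[0,10.2,0]],
  [[-0.017,-0.005,0.045],[0,0,0]],
  [[-0.017,-0.005,0.0455],[0,0,0]],
  [[0,0,0],[0,0,0]],
  [[0,0,0],[0,0,0]],
], fingers=0)

```text
time: 18.68
tool_pos: [537.2, 53.8, 51.0]
tcp_rot: [3.138, -0.785, 1.57]
contact_force: [-0.2, -0.7, 0.8]
grip_width: 0.0
finger_force: 0.0
```

Run:
```python
from plant import bot
from h import *
to(bot,(536,58,23),89.8,45)
m=bot.camera_model("wrist")
o,_,_=state(bot);print(np.round(o['joint_positions'],2))
w=bot.capture("wrist")[:,:,::-1].copy();cv2.imwrite("pics/w8.png",w)
for a,ce,r in blobs(w,"blue",60): print('B',a,ce.round(1),[ray(m,ce,z)[0].round(1) for z in(76,40)])
```

```text
at [537.2  53.8  51. ] yaw [179.8 -45.   89.9] t 18.7 shift [-16.9  -1.3  22.8] turn [0.1 0.  0.1] shift in goal axes [-16.9  -1.2  22.8]
[-0.45  0.75  1.68  0.75  1.22 -0.89]
B 3690 [334.8 171.4] [array([544.1, 111.7,  76. ]), array([545.6, 139.2,  40. ])]
B 1141 [333.9 259.5] [array([542.9,  66.4,  76. ]), array([544.2,  82.8,  40. ])]
```

>>> servo_tool([
  [[-0.0169,-0.0012,0.0228],[0,0,0]],
  [[0,0,0],[0,0,0]],
  [[0.006,0,0.006],[0,0,0]],
  [[0.006,0,0.006],[0,0,0]],
  [[0.007,0,0.007],[0,0,0]],
  [[0.007,0,0.007],[0,0,0]],
])

```text
time: 19.48
tool_pos: [536.2, 94.2, 22.7]
tcp_rot: [3.137, -0.784, 1.569]
contact_force: [0.1, -5.9, 2.4]
grip_width: 0.2
finger_force: 3.1
```

>>> servo_tool([
  [[0.007,0,0.007],[0,0,0]],
  [[0.007,0,0.007],[0,0,0]],
  [[0.007,0,0.007],[0,0,0]],
  [[0.007,0,0.007],[0,0,0]],
  [[0.007,0,0.007],[0,0,0]],
  [[0.007,0,0.007],[0,0,0]],
  [[0.007,0,0.007],[0,0,0]],
  [[0.007,0,0.007],[0,0,0]],
])

```text
time: 20.48
tool_pos: [536.4, 173.7, 22.7]
tcp_rot: [3.138, -0.784, 1.569]
contact_force: [-0.5, -6.4, 1.9]
grip_width: 0.5
finger_force: 3.0
```

Run:
```python
from plant import bot
from h import *
to(bot,(536,190,23),89.8,45)
m=bot.camera_model("wrist")
w=bot.capture("wrist")[:,:,::-1].copy();cv2.imwrite("pics/w9.png",w)
for a,ce,r in blobs(w,"blue",60): print('B',a,ce.round(1),[ray(m,ce,z)[0].round(1) for z in(76,40)],np.round(r[2],1),np.round(r[1]))
```

```text
at [536.4 173.7  22.7] yaw [179.8 -44.9  89.9] t 20.5 shift [11.7 -0.4 11.3] turn [0.2 0.1 0.1] shift in goal axes [11.7 -0.4 11.3]
B 5304 [340.7 156.2] [array([544.5, 217.3,  76. ]), array([546.8, 246.9,  40. ])] 90.0 [126.  45.]
B 1637 [338.8 259.6] [array([542.7, 173.4,  76. ]), array([544.5, 189.7,  40. ])] 90.0 [24. 68.]
B 411 [188.   87.3] [array([479.7, 254.9,  76. ]), array([462.4, 296. ,  40. ])] 90.0 [ 7. 61.]
B 376 [445.5  88.4] [array([590.5, 254.1,  76. ]), array([606.9, 294.9,  40. ])] 90.0 [ 7. 53.]
```

>>> servo_tool([
  [[0.0042,0,0.0042],[0,0,0]],
  [[0.0035,0,0.0035],[0,0,0]],
  [[0,0,0],[0,0,0]],
])

```text
time: 20.9
tool_pos: [536.2, 184.7, 22.5]
tcp_rot: [3.138, -0.785, 1.569]
contact_force: [-0.9, -3.4, 3.2]
grip_width: 0.6
finger_force: 1.7
```

>>> servo_tool([
  [[0.0014,0,0.0014],[0,0,0]],
  [[0.0014,0,0.0014],[0,0,0]],
  [[0,0,0],[0,0,0]],
])

```text
time: 21.28
tool_pos: [536.2, 188.2, 22.4]
tcp_rot: [3.139, -0.785, 1.568]
contact_force: [-0.2, -7.2, 4.6]
grip_width: 0.7
finger_force: 3.3
```

>>> servo_tool([
  [[0.0014,0,0.0014],[0,0,0]],
  [[0.0014,0,0.0014],[0,0,0]],
  [[0,0,0],[0,0,0]],
])

```text
time: 21.65
tool_pos: [536.5, 190.5, 22.4]
tcp_rot: [3.137, -0.783, 1.569]
contact_force: [-2.9, -17.3, 9.6]
grip_width: 0.8
finger_force: 9.0
```

>>> servo_tool([
  [[0.0014,0,0.0014],[0,0,0]],
  [[0,0,0],[0,0,0]],
])

```text
time: 21.9
tool_pos: [537.0, 190.9, 22.4]
tcp_rot: [3.136, -0.781, 1.569]
contact_force: [-6.4, -27.9, 13.3]
grip_width: 0.6
finger_force: 14.2
```

>>> servo_tool([
  [[-0.01,0,-0.01],[0,0,0]],
  [[-0.02,0,-0.02],[0,0,0]],
  [[0,0,0],[0,0,0]],
])

```text
time: 22.28
tool_pos: [535.7, 151.1, 21.6]
tcp_rot: [3.141, -0.786, 1.565]
contact_force: [-0.6, 0.6, -0.4]
grip_width: 0.2
finger_force: 0.0
```

Run:
```python
from plant import bot
from h import *
to(bot,(536,190,23),89.8,45)
m=bot.camera_model("wrist")
w=bot.capture("wrist")[:,:,::-1].copy();cv2.imwrite("pics/w10.png",w)
for a,ce,r in blobs(w,"blue",60): print('B',a,ce.round(1),[ray(m,ce,z)[0].round(1) for z in(76,40)],np.round(r[2],1),np.round(r[1]),[ray(m,cv2.boxPoints(r),z)[:,:2].round(1).tolist() for z in (76,40)])
```

```text
at [535.7 151.1  21.6] yaw [180.  -45.   89.6] t 22.3 shift [28.5  0.  26.5] turn [ 0.1 -0.  -0.1] shift in goal axes [28.5  0.1 26.5]
B 4472 [340.   91.1] [array([544.7, 228.6,  76. ]), array([547.2, 269.1,  40. ])] 90.0 [118.  40.] [[[536.8, 267.0], [555.5, 266.9], [551.9, 196.1], [536.5, 196.2]], [[536.9, 319.2], [561.4, 319.1], [556.6, 226.6], [536.5, 226.8]]]
B 3170 [198.   23.9] [array([478. , 274.2,  76. ]), array([460.1, 328.6,  40. ])] 90.0 [ 68. 162.] [[[444.9, 293.3], [525.9, 292.7], [527.0, 243.1], [455.4, 243.6]], [[416.8, 353.5], [522.6, 352.8], [524.0, 288.0], [430.6, 288.6]]]
B 2903 [449.6  33.2] [array([597.1, 266.5,  76. ]), array([615.7, 318.5,  40. ])] -0.0 [78. 68.] [[[577.3, 242.8], [582.8, 292.3], [621.8, 292.0], [611.7, 242.5]], [[589.8, 287.5], [597.1, 352.3], [648.0, 351.9], [634.7, 287.2]]]
B 1188 [339.2 184.2] [array([543.1, 180.6,  76. ]), array([545.1, 206.3,  40. ])] 0.0 [62. 20.] [[[531.7, 176.3], [531.6, 185.3], [554.7, 185.2], [554.1, 176.2]], [[530.2, 200.8], [530.1, 212.5], [560.3, 212.3], [559.6, 200.6]]]
B 1176 [599.3   6.4] [array([674.1, 286.4,  76. ]), array([716.3, 344.6,  40. ])] 90.0 [15. 86.] [[[652.8, 291.8], [695.7, 291.5], [691.1, 279.5], [649.4, 279.8]], [[688.4, 351.6], [744.5, 351.3], [738.5, 335.6], [684.0, 336.0]]]
B 73 [400.4   5. ] [array([576.1, 288.2,  76. ]), array([588.3, 347. ,  40. ])] 90.0 [12. 17.] [[[572.4, 292.4], [580.8, 292.3], [579.8, 282.6], [571.5, 282.7]], [[583.4, 352.4], [594.5, 352.3], [593.1, 339.7], [582.2, 339.7]]]
```

View pics/w10.png

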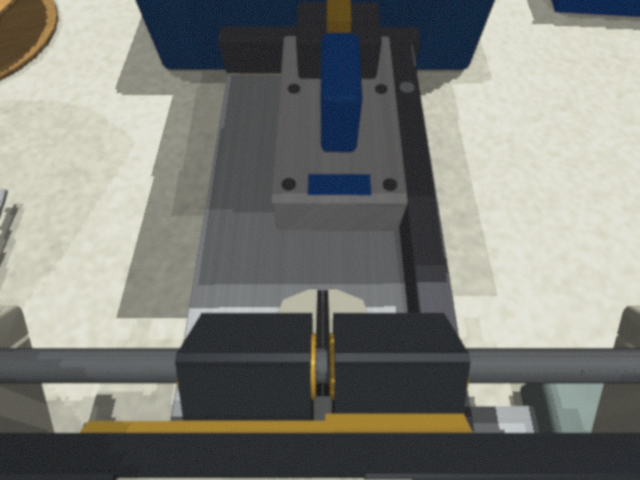

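>>> servo_tool([
  [[0,0,-0.04],[0,0,0]],
  [[0,0,-0.04],[0,0,0]],
  [[0,0,-0.04],[0,0,0]],
  [[0.033,0,-0.033],[0,0,0]],
  [[0.033,0,-0.033],[0,0,0]],
  [[0,0,0],[0,-9,0]],
  [[0,0,0],[0,-8,0]],
  [[0,0,0],[0,-8,0]],
  [[0,0,0],[0,0,0]],
  [[0,0,0],[0,0,0]],
])

```text
time: 23.58
tool_pos: [534.3, 68.1, 199.1]
tcp_rot: [-3.14, -0.352, 1.567]
contact_force: [0.1, 0.4, -0.5]
grip_width: 0.2
finger_force: 0.0
```

Run:
```python
from plant import bot
from h import *
to(bot,(653,22,200),89.7,20)
m=bot.camera_model("wrist")
w=bot.capture("wrist")[:,:,::-1].copy();cv2.imwrite("pics/w11.png",w)
for a,ce,r in blobs(w,"red",100): print('R',a,ce.round(1),np.round(r[1]),[ray(m,ce,z)[0].round(1) for z in(108,117)])
```

```text
at [534.3  68.1 199.1] yaw [-179.9  -20.2   89.8] t 23.6 shift [-42.5 118.8 -16.7] turn [-0.1 -0.2  0.1] shift in goal axes [-42.4 118.9 -16.3]
R 1105 [499.9 305.6] [36. 40.] [array([657.4,  56.5, 108. ]), array([653.3,  57.6, 117. ])]
R 295 [475.  419.3] [36. 15.] [array([638.8, -20.4, 108. ]), array([635.3, -16.7, 117. ])]
```

>>> servo_tool([
  [[-0.021,0.04,-0.008],[0,0,0]],
  [[-0.021,0.04,-0.008],[0,0,0]],
  [[0,0.039,0],[0,0,0]],
  [[0,0,0],[0,0,0]],
  [[-0.0125,0,0.034],[0,0,0]],
  [[-0.0125,0,0.034],[0,0,0]],
  [[-0.012,0,0.0335],[0,0,0]],
  [[0,0,0],[0,0,0]],
])

```text
time: 24.62
tool_pos: [650.8, 21.8, 89.2]
tcp_rot: [-3.133, -0.352, 1.563]
contact_force: [-0.6, 0.1, -0.5]
grip_width: 0.2
finger_force: 0.0
```

>>> servo_tool([
  [[0.0094,0,0.0034],[0,0,0]],
  [[0.0094,0,0.0034],[0,0,0]],
  [[0.0094,0,0.0034],[0,0,0]],
  [[0.0094,0,0.0034],[0,0,0]],
  [[0.0094,0,0.0034],[0,0,0]],
  [[0.0094,0,0.0034],[0,0,0]],
  [[0.0094,0,0.0034],[0,0,0]],
  [[0.0094,0,0.0034],[0,0,0]],
])

```text
time: 25.62
tool_pos: [653.9, 102.5, 92.3]
tcp_rot: [-3.141, -0.349, 1.566]
contact_force: [-0.2, -0.8, -0.3]
grip_width: 0.7
finger_force: 0.4
```

>>> servo_tool([
  [[0.0047,0,0.0017],[0,0,0]],
  [[0.0047,0,0.0017],[0,0,0]],
  [[0,0,0],[0,0,0]],
])

```text
time: 26.0
tool_pos: [654.1, 111.7, 92.5]
tcp_rot: [3.141, -0.349, 1.567]
contact_force: [0.1, -2.2, 0.2]
grip_width: 0.2
finger_force: 0.7
```

>>> servo_tool([
  [[0.0047,0,0.0017],[0,0,0]],
  [[0.0047,0,0.0017],[0,0,0]],
  [[0,0,0],[0,0,0]],
])

```text
time: 26.38
tool_pos: [655.8, 114.6, 92.8]
tcp_rot: [3.137, -0.339, 1.566]
contact_force: [-0.9, -27.1, 4.4]
grip_width: 0.3
finger_force: 9.7
```

>>> servo_tool([
  [[0.0038,0,0.0014],[0,0,0]],
  [[0,0,0],[0,0,0]],
])

```text
time: 26.62
tool_pos: [656.0, 115.5, 92.8]
tcp_rot: [3.137, -0.335, 1.565]
contact_force: [-4.2, -37.4, 6.2]
grip_width: 0.3
finger_force: 13.6
```

>>> servo_tool([
  [[-0.019,0,-0.007],[0,0,0]],
  [[-0.038,0,-0.014],[0,0,0]],
  [[0.014,0,-0.038],[0,0,0]],
  [[0.014,0,-0.038],[0,0,0]],
  [[0.014,0,-0.038],[0,0,0]],
  [[0,-0.05,0],[0,0,0]],
  [[0,-0.05,0],[0,0,0]],
  [[0,0,0],[0,0,0]],
  [[0,0,0],[0,0,0]],
])

```text
time: 27.75
tool_pos: [554.7, 66.1, 214.9]
tcp_rot: [3.14, -0.349, 1.567]
contact_force: [-0.1, -0.2, -0.2]
grip_width: 0.3
finger_force: 0.0
```

Run:
```python
from plant import bot
from h import *
to(bot,(653,22,200),89.7,20)
m=bot.camera_model("wrist")
w=bot.capture("wrist")[:,:,::-1].copy();t=bot.capture("top")[:,:,::-1]
for a,ce,r in blobs(w,"red",100): print('R',a,ce.round(1),np.round(r[1]),[ray(m,ce,z)[0].round(1) for z in(105,112)])
o=np.zeros((480,800,3),np.uint8);o[:]=0;o[:,:560]=w[:,80:];o[:210,560:800]=cv2.resize(t[180:250,405:485],(240,210),interpolation=2)
cv2.imwrite("pics/w12.png",o)
```

```text
at [554.7  66.1 214.9] yaw [179.9 -20.   89.8] t 27.8 shift [-46.2  98.5  -0.8] turn [ 0.1 -0.   0.1] shift in goal axes [-46.1  98.6  -0.9]
R 862 [454.  195.6] [32. 34.] [array([654.3, 133.5, 105. ]), array([651.9, 132.4, 112. ])]
```

View pics/w12.png

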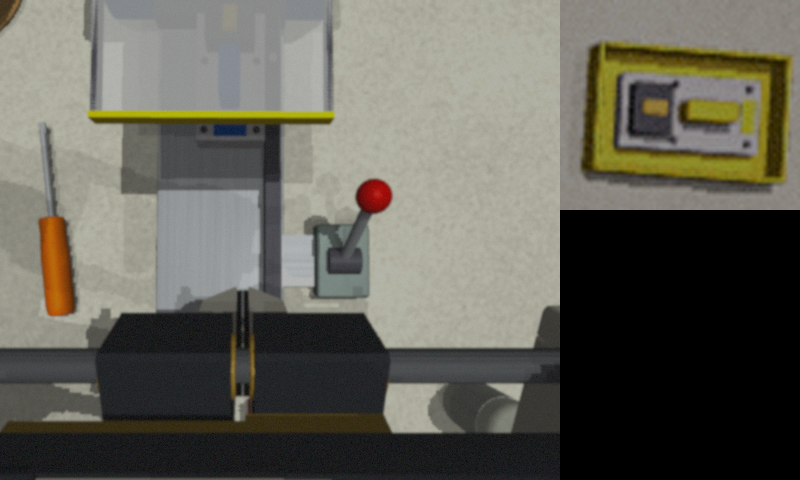

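Run:
```python
from plant import bot
from h import *
def tri(L):
    A=np.zeros((3,3));b=np.zeros(3)
    for m,px in L:
        d=ray(m,px,0)[0]-m['xyz'];d/=np.linalg.norm(d);P=np.eye(3)-np.outer(d,d);A+=P;b+=P@m['xyz']
    X=np.linalg.solve(A,b);return X.round(1),[(proj(m,X)[0]-px).round(1) for m,px in L]
ms=bot.camera_model("scene");mt=bot.camera_model("top");mw=bot.camera_model("wrist")
w1=dict(mtx=mw['mtx'],xyz=np.array([486.327,149.852,490.064]),rotation=np.array([2.83181543,1.30414601e-03,5.10025049e-03]))
s0=cv2.imread("pics/scene0.png")
S=bot.capture("scene")[:,:,::-1].copy();T=bot.capture("top")[:,:,::-1].copy();W=bot.capture("wrist")[:,:,::-1].copy()
k0=[c for a,c,r in blobs(s0,"red",15,(350,225,400,270))];k1=[c for a,c,r in blobs(S,"red",15,(350,215,420,270))]
t1=[c for a,c,r in blobs(T,"red",15,(230,175,310,215))];wk=[c for a,c,r in blobs(W,"red",200)]
print(k0,k1,t1,wk)
print('0',tri([(ms,k0[0]),(mt,[285.2,194.9]),(w1,[491.1,215.8])]))
L=[(ms,k1[0]),(mw,wk[0])]+([(mt,t1[0])] if t1 else [])
print('1',tri(L))
```

```text
[array([371.69642857, 246.51785714])] [array([386.75925926, 233.59259259])] [array([254.68518519, 195.05555556])] [array([454.48327566, 195.15570934])]
0 (array([650.4,  59.5, 122.5]), [array([ 0.4, -0.1]), array([0.6, 0.2]), array([-0.1, -0.7])])
1 (array([650.5, 132.8, 114.1]), [array([ 0.4, -0.1]), array([-1.8, -0.9]), array([ 0.6, -0.2])])
```

```bash
python3 -c "
from plant import bot
print(bot.close_job())"
```

```text
the job is handed in; nothing more can be done
None
```

I handed the job in at about 28 s, but the judge returned no verdict. By the cameras and contact forces, the yellow die lies flat in the yellow bin and the blue die sits tight in the corner, although it slipped about 11 mm in the gripper, probably after touching the guard edge. The clamp lever went to a hard stop, which I estimate at about 0.96 rad.

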